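# Shut down the curing box and hold its spring lid half open

## Robot

A 6-joint arm with a two-finger parallel gripper is mounted at the origin on a cart in front of the work surface, level with it; the furniture and walls round the work are solid. World frame = base frame: x ahead of the robot, y to its left, z up, the work surface at z = 0. Lengths are in m, angles in rad, forces in N, time in s.
With the tool pointing down it reaches from about 0.35 to 0.725 m from the base axis. Payload 4.3 kg.
Tool frame: the origin (TCP) lies at the very end of the fingers, on their centre line; the grasp point (between the pads) lies 19 mm behind it; x points along the fingers, y is the direction in which the jaws open and shut, and the axes are right-handed (so a half turn about x gives the same grasp; the last joint's range is limited). The gripper opens to 85 mm and grips with 20 to 120 N. Pads are 22 mm wide; open, the fingers measure 114 mm over their backs; the gripper's body (76 mm by 85 mm) begins 54 mm behind the grasp point. The pads swing forward as they close: fully open they stand 13 mm farther back than shut.
Start: joints at [1.186, 0.377, 0.081, 1.274, 0, 1.46], TCP at [0.156, 0.553, 0.231] pointing down, gripper open.
Joint ranges: [-2.72, 2.72], [-0.84, 1.66], [-1.02, 1.22], [-1.77, 2.12], [-1.37, 1.28], [-3.14, 3.14]. Speed limits (rad/s): [2.57, 2.57, 3.14, 3.14, 3.14, 3.14].

## Interface

Orientations are given as a unit quaternion [w, x, y, z].
In Python, from cell import ctrl, snapshot, job_done gives the robot as it stands. The module is installed in compiled form; this text tells all that it offers.
- The arm moves only by the tool jog_arm, never from a script. Its argument "targets" is a list of rows, each a list of 7 numbers: the turn, a rotation vector about the world's x, y, z in rad, then the shift along the world's x, y, z in mm, then the finger opening in mm, from 0 to 85.4. In form: [[wx, wy, wz, dx, dy, dz, hand], ...]. A call has 1 to 12 rows; each row shifts and turns the commanded pose from where the row before left it; what a row does not reach is not made up. A row lasts 1/8 s, in which the tool goes at most 62.5 mm and 10.7 degrees, less where a joint would pass 70% of its speed; a pose out of reach is approached as far as the arm can. A call with a gripper value outside its range is refused whole. The fingers move at their own pace and stop on an object; "newtons" is the grip in N (left out, the last holds). Time passes only in rows, so rows that do not move let the fingers close. It gives the time, the measured TCP pose, the force and the opening at its end, in the units of the state.
- ctrl.observe(): the state, without advancing time (a new reading comes with each control period).
- snapshot(name): name is "scene" or "top"; returns a dict with "color" (400x640x3 uint8, red, green, blue), "fx", "fy", "cx", "cy" (pixels), "rvec" (rotation vector, rad) and "tvec" (3), from world to camera coordinates, as OpenCV has them. Camera axes: x right, y down, z forward; pixel columns grow to the right and rows downward; lengths in m; the calibration is good to about 2 mm. A picture is of the moment at which its call begins. There is no depth.
- job_done(): hands the job in, once; it reports no verdict.
The state is a dict: "t": time; "joints": joint angles; "qvel": joint speeds; "tau": joint torques, N m; "position": TCP position; "eef_rot": TCP orientation; "ft_force": force on the tool from outside, world axes, zero at the start; "moment": the same for the moment, N m; "opening": finger opening in m.
Only numpy, scipy, OpenCV 4.12 (cv2) and the standard library are available. Lean on these libraries where they do the work, as an engineer would, in place of code of your own. Each camera call takes 0.05 s, during which the arm holds its last target.

## Task

Shut down the little curing box by pressing the three keys of its control strip fully down, one at a time and with the lid still shut: first the round key, then the square one, then the long narrow one. Then raise the box's spring lid by its steel bar handle to 45 degrees, never much further, and finish while holding it there by the bar, at rest, so that a colleague can look at the stamp drying inside; the lid would spring shut if let go. Leave the other things on the table alone.

Things in the scene. Friction and masses are not known exactly. Their poses are not given: they have to be found in the camera images.
- curing_box: Fixed grey plastic box, 125 (x) x 160 (y) x 85 mm high, open at the top under its lid. Origin: centre of its underside, on the table. x points from the front (bar handle, nearer the robot) to the hinge at the back, z up. On its right (-y) stands a quarter-ring angle scale about the hinge, 75 mm radius, up to 170 mm above the table; its long tick is at 45 degrees. A wooden stamp is inside.
- lid_hinge (a point): Middle of the lid's hinge line, at [66.5, 0, 91] mm in the box's frame; the line runs along the box's y axis. The middle of the bar handle moves on an arc of 181 mm radius about it: with the lid shut it lies 178 mm in front of the hinge (-x of the box) and 35 mm above it.
- lid (a joint): Lid angle, rad: 0 shut (level), grows as the front edge rises, stop at 1.6; 45 degrees is 0.785. The lid is a white plate 8 mm thick, 136 mm from hinge to front edge, 166 mm wide, with a dark panel on top. A spring and its weight pull it shut everywhere: about 2.5 N at the bar when shut, nearly 4 N at 45 degrees.
- bar_mid (a point): Middle of the lid's steel bar handle, on its axis: a round bar 12 mm thick, 116 mm long, parallel to the hinge line, fixed to the lid by an arm at each end, 40 mm in front of the lid's front edge; with the lid shut 126 mm above the table. Free to grasp from above along 80 mm of its length, one finger in front and one behind; it can turn between the fingers as the lid swings.
- key_strip: Fixed black control strip left of the box, 70 (x) x 196 (y) x 12 mm high; origin: centre of its underside; y along its length. It carries three keys in a row along y at 62 mm pitch, in any order, each in a grey housing 58 x 50 mm whose top is 36 mm above the table. The caps are all white; their tops stand 50 mm above the table (14 mm above the housings).
- key_round (a joint): Travel of the round key (cap 30 mm across), m: 0 up, 0.006 fully down. Spring: 1.5 N to start, 4.5 N fully down; springs back up.
- key_round_top (a point): Centre of the top face of the round key's cap.
- key_square (a joint): Travel of the square key (cap 29 x 29 mm), m: 0 up, 0.006 fully down. Same spring.
- key_square_top (a point): Centre of the top face of the square key's cap.
- key_bar (a joint): Travel of the long narrow key (cap 46 x 14 mm, long side across the strip), m: 0 up, 0.006 fully down. Same spring.
- key_bar_top (a point): Centre of the top face of the long narrow key's cap.
- masking_tape: Bystander: roll of masking tape lying flat, 104 mm across, 25 mm high; origin: centre of its underside.
- paint_sky: Bystander: small paint bottle, 34 mm across, 100 mm high, standing; origin: centre of its underside.
- tape_measure: Bystander: tape measure lying flat, 52 x 80 x 18 mm; origin: centre of its underside.
- glue_stick: Bystander: glue stick, 23 mm across, 89 mm high, standing; origin: centre of its underside.

How it is judged:
By the outcome, as a careful person would: the job done as asked, in the order asked, and still so for the second after the job is handed in, while the arm keeps its last pose, push and grip.
It also fails if it takes over 61 s, if anything falls off the work surface, if the arm or the gripper's body presses on something with over 40 N, if the wrist force passes 120 N, or if a joint passes its speed limit or range.

## Working session

There is one attempt and no reset: what is moved stays moved. The work goes in short steps, Python scripts to look and compute and a tool call to move; the robot and the scene stay as the last step left them, time stands still between calls to the robot, and variables do not carry over. Pictures are saved under pics/ and viewed, and the job is handed in when it is done.

Besides the shell and the picture viewer there is one more tool, called after ">>>" as name(argument=value, ...), one argument or row to a line, values as JSON. jog_arm: Moves the arm, as the interface text tells. Its arguments: {"type":"object","properties":{"targets":{"type":"array"},"newtons":{"type":"number"}},"required":["targets"]}

```bash
mkdir -p pics
python3 - <<'E'
from cell import ctrl, snapshot
import cv2,pickle
print(ctrl.observe())
for n in("scene","top"):
    s=snapshot(n); cv2.imwrite(f"pics/{n}0.png",cv2.cvtColor(s["color"],cv2.COLOR_RGB2BGR)); pickle.dump(s,open(f"{n}0.pkl","wb"))
    print({k:v for k,v in s.items() if k!="color"})
E
```

```text
{'t': 0.0, 'joints': array([ 1.18567046e+00,  3.78083084e-01,  7.96515096e-02,  1.27438841e+00,
       -2.02463391e-05,  1.46050602e+00]), 'qvel': array([-5.44364533e-04,  1.85888268e-03, -7.67796302e-04, -7.05062666e-05,
       -1.82493365e-03, -1.89695916e-03]), 'tau': array([ 7.51140924e-04, -4.63611174e+01,  2.69872016e+01,  2.09229713e-02,
        9.38797302e-05, -3.81688025e-06]), 'position': array([0.1558014 , 0.55282465, 0.23035935]), 'eef_rot': array([ 0.70027206,  0.09616807,  0.70060903, -0.09755884]), 'ft_force': array([ 0.05893104, -0.61099439, -0.32555755]), 'moment': array([0.01744145, 0.00752166, 0.00793253]), 'opening': 0.08562160653213427}
{'fx': 362.78232878138374, 'fy': 362.78232878138374, 'cx': 314.8911827648195, 'cy': 201.23111787996086, 'rvec': array([ 2.19098722, -1.09535414,  0.42771692]), 'tvec': array([-0.54167082,  0.28394022,  0.73241941])}
{'fx': 407.11983053392197, 'fy': 407.11983053392197, 'cx': 318.48348913611375, 'cy': 193.13742414887923, 'rvec': array([ 1.94470117, -2.24156141,  0.27046884]), 'tvec': array([-0.17753363,  0.61168401,  1.01705974])}
```

View pics/scene0.png

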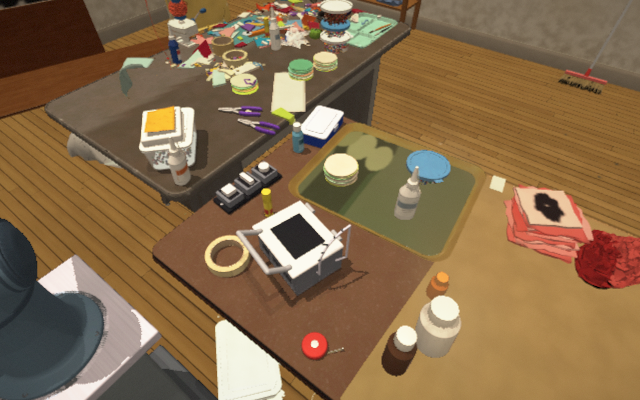

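View pics/top0.png

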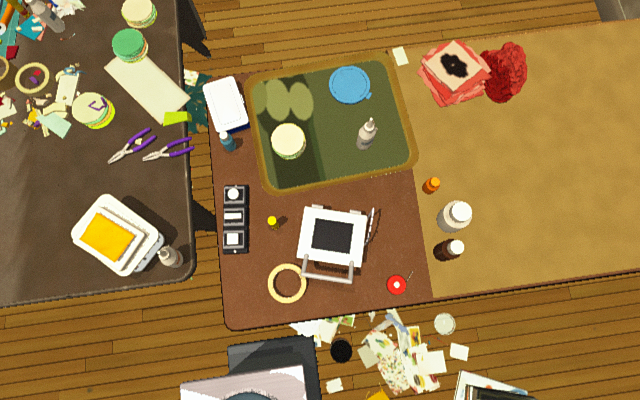

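```bash
cat > h.py <<'E'
import cv2,pickle,numpy as np
def load(n): return pickle.load(open(n+".pkl","rb"))
def cam(s):
    K=np.array([[s["fx"],0,s["cx"]],[0,s["fy"],s["cy"]],[0,0,1.]]);R=cv2.Rodrigues(s["rvec"])[0];return K,R,np.array(s["tvec"])
def proj(s,p):
    K,R,t=cam(s);return cv2.projectPoints(np.atleast_2d(np.array(p,float)),s["rvec"],s["tvec"],K,None)[0][:,0]
def ray(s,u,v,z):
    K,R,t=cam(s);c=-R.T@t;d=R.T@np.linalg.solve(K,[u,v,1.]);return c+d*(z-c[2])/d[2]
def crop(s,x0,y0,x1,y1,k,f):
    im=cv2.cvtColor(s["color"],cv2.COLOR_RGB2BGR)[y0:y1,x0:x1]
    cv2.imwrite(f,cv2.resize(im,None,fx=k,fy=k,interpolation=cv2.INTER_CUBIC))
E
python3 - <<'E'
from h import *
t=load("top0");s=load("scene0")
for q in(t,s): print(proj(q,[[0,0,0],[.156,.553,.231],[.5,0,0]]), -cam(q)[1].T@cam(q)[2])
crop(t,210,170,410,320,4,"pics/topc.png")
crop(s,150,140,370,300,3.5,"pics/scc.png")
E
```

```text
[[247.41838103 437.98901182]
 [-55.87912797 434.52297238]
 [229.68357863 240.16464735]] [ 0.31984075 -0.22869953  1.13379206]
[[ 46.59053499 341.87252145]
 [-57.43381762 113.48421737]
 [227.25545565 197.01759647]] [ 0.09675507 -0.60095306  0.73482066]
```

View pics/topc.png

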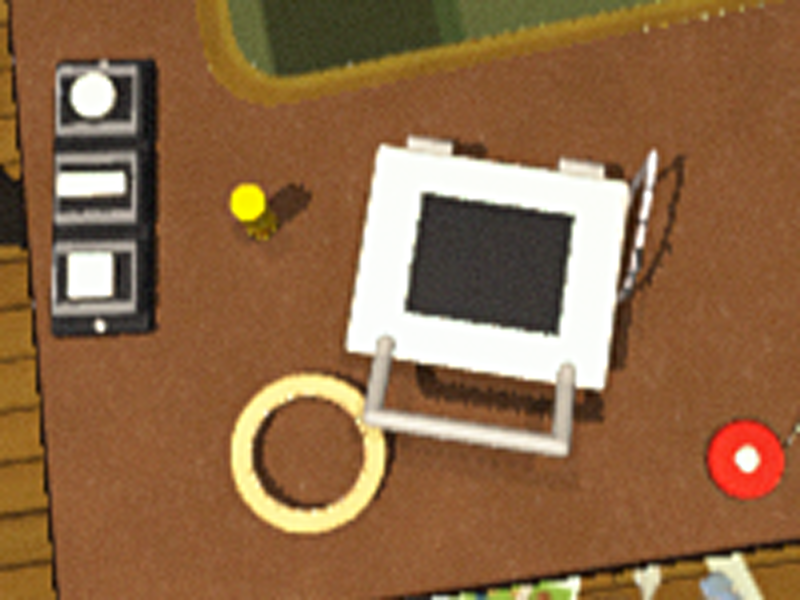

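View pics/scc.png

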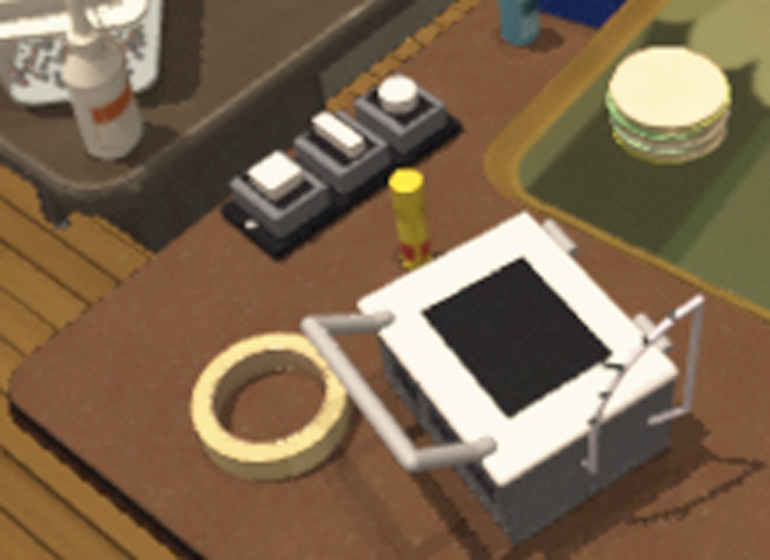

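```bash
cat > m.py <<'E'
from h import *
t=load("top0");s=load("scene0")
def blobs(q,box,thr=200,k=8):
    x0,y0,x1,y1=box
    im=cv2.resize(q["color"][y0:y1,x0:x1],None,fx=k,fy=k,interpolation=cv2.INTER_CUBIC)
    m=(im.min(2)>thr).astype(np.uint8)
    cs,_=cv2.findContours(m,cv2.RETR_EXTERNAL,cv2.CHAIN_APPROX_NONE)
    out=[]
    for c in cs:
        a=cv2.contourArea(c)
        if a<20*k*k: continue
        c=c.astype(np.float32); c=(c+0.5)/k-0.5+np.array([x0,y0],np.float32)
        out.append(c)
    return out
for name,q,box in(("top",t,(218,180,252,258)),("scene",s,(210,155,285,210))):
    for c in blobs(q,box,170):
        P=np.array([ray(q,u,v,.05)[:2] for u,v in c[:,0]],np.float32)
        r=cv2.minAreaRect(P*1000); m=cv2.moments(P.reshape(-1,1,2)*1000)
        print(name,c[:,0].mean(0),"rect",np.round(r[0],1),np.round(r[1],1),round(r[2],1),"cent",m["m10"]/m["m00"],m["m01"]/m["m00"])
E
python3 m.py
python3 - <<'E'
from h import *
t=load("top0");s=load("scene0")
# strip corners in topc crop (k=4, off 210,170)
for u,v in [(57,60),(156,60),(156,332),(53,335)]:
    print("strip",ray(t,210+u/4,170+v/4,.012))
for n,(u,v) in dict(barL=(370,418),barR=(567,449),).items(): print(n,ray(t,210+u/4,170+v/4,.126))
for n,(u,v) in dict(barL=(308,323),barR=(411,465)).items(): print(n,"scene",ray(s,150+u/3.5,140+v/3.5,.126))
for u,v in [(378,146),(630,182),(605,388),(347,350)]: print("lid",ray(t,210+u/4,170+v/4,.094))
for u,v in [(525,213),(675,375),(495,478),(358,304)]: print("lid s",ray(s,150+u/3.5,140+v/3.5,.094))
E
```

```text
top [231.9958  238.15778] rect [496.6 -16.9] [29.4 30.5] 83.4 cent 496.6302298152157 -16.76825636216898
top [232.0424 215.5119] rect [557.6 -22.8] [46.1 15.4] 82.9 cent 557.8383299379665 -22.29660327446182
top [232.68343 193.20026] rect [619.3 -29.6] [30.2 29.6] 34.5 cent 619.8157732651849 -29.709528276774687
scene [227.97763 188.45293] rect [495.4 -19.6] [29.4 30.2] 84.1 cent 495.48181335737473 -19.807077385692907
scene [246.06195 176.65376] rect [556.5 -26.4] [45.9 14.2] 84.3 cent 556.4162181536517 -26.399941332625392
scene [263.15204 165.21674] rect [618.5 -32.6] [29.8 29.4] 7.4 cent 618.7140619981029 -32.27029851742636
strip [ 0.65765779 -0.00103968  0.012     ]
strip [ 0.64764335 -0.0710425   0.012     ]
strip [ 0.45547126 -0.0517453   0.012     ]
strip [0.46339344 0.01835059 0.012     ]
barL [ 0.37161484 -0.19333167  0.126     ]
barR [ 0.33659488 -0.30885228  0.126     ]
barL scene [ 0.37323284 -0.19485319  0.126     ]
barR scene [ 0.3372901  -0.30969693  0.126     ]
lid [ 0.54527678 -0.22026542  0.094     ]
lid [ 0.49849439 -0.37896305  0.094     ]
lid [ 0.37079788 -0.34107508  0.094     ]
lid [ 0.41720991 -0.18334045  0.094     ]
lid s [ 0.54402842 -0.22466231  0.094     ]
lid s [ 0.49409586 -0.38123406  0.094     ]
lid s [ 0.37246927 -0.33860682  0.094     ]
lid s [ 0.41790385 -0.18819923  0.094     ]
```

Run:
```python
from h import *
from cell import ctrl
from scipy.spatial.transform import Rotation as R
q=ctrl.observe()["eef_rot"]; M=R.from_quat([*q[1:],q[0]]).as_matrix(); print(M.round(3)); y=M[:,1]; print("jaw ang",np.arctan2(y[1],y[0]))
t=load("top0");s=load("scene0")
def P(q):
    K,Rm,tt=cam(q); return K@np.c_[Rm,tt]
def tri(a,b):
    X=cv2.triangulatePoints(P(t),P(s),np.array(a,float).reshape(2,1),np.array(b,float).reshape(2,1))[:,0]; return X[:3]/X[3]
print("glue",tri((272,220.7),(266.5,191.5)))
crop(t,60,180,200,290,5,"pics/oth.png"); crop(s,120,80,220,200,5,"pics/oths.png")
```

```text
[[-0.001  0.271  0.962]
 [-0.002  0.962 -0.271]
 [-1.    -0.002 -0.   ]]
jaw ang 1.29601509289926
glue [ 0.52320717 -0.13215367  0.08468617]
```

View pics/oth.png

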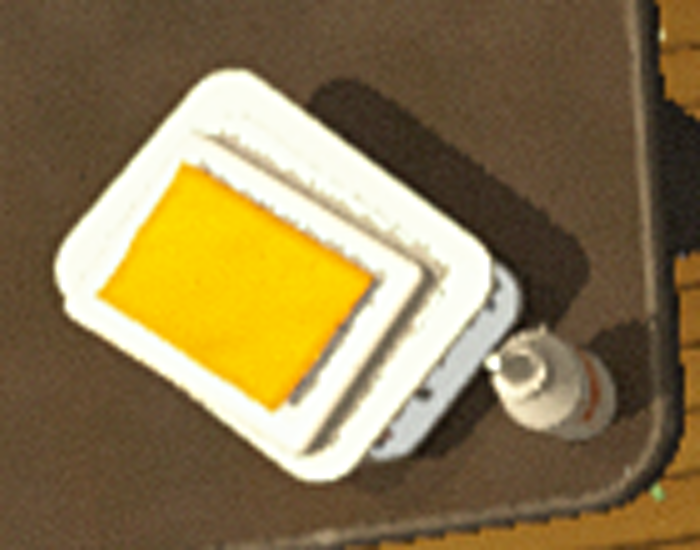

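View pics/oths.png

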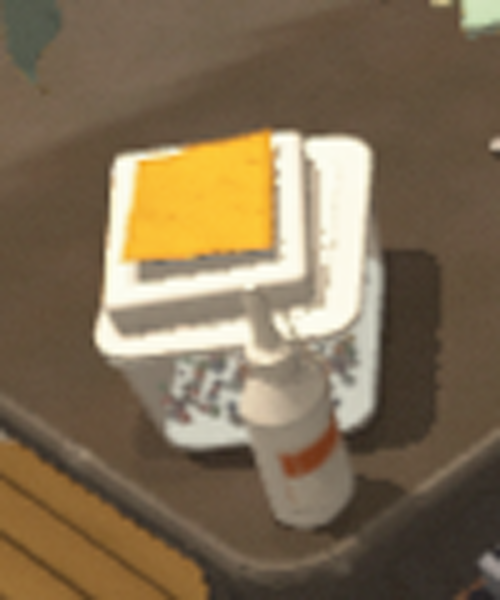

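Run:
```python
from h import *
t=load("top0");s=load("scene0")
def P(q):
    K,Rm,tt=cam(q); return K@np.c_[Rm,tt]
def tri(a,b):
    X=cv2.triangulatePoints(P(t),P(s),np.array(a,float).reshape(2,1),np.array(b,float).reshape(2,1))[:,0]; return X[:3]/X[3]
print("bottle tip",tri((60+493/5,180+365/5),(120+252/5,80+292/5)))
print("orange right corner",tri((60+372/5,180+280/5),(120+272/5,80+245/5)))
print("orange top left",tri((60+187/5,180+165/5),(120+270/5,80+133/5)))
print("table corner",tri((60+665/5,180+470/5),(120+240/5,80+565/5)))
```

```text
bottle tip [0.47005045 0.13946576 0.15479672]
orange right corner [0.52690664 0.21121511 0.11849836]
orange top left [0.59931157 0.3035842  0.11699759]
table corner [0.40822859 0.10134717 0.03591385]
```

>>> jog_arm(
  targets=[
    [0,0,-0.1,22,-32,8,0],
    [0,0,-0.1,22,-32,8,0],
    [0,0,-0.1,22,-32,8,0],
    [0,0,-0.1,22,-32,8,0],
    [0,0,-0.1,22,-32,8,0],
    [0,0,-0.1,22,-32,8,0],
    [0,0,-0.1,22,-32,0,0],
    [0,0,-0.1,22,-32,0,0],
  ],
)

```text
t: 1.1
position: [0.3324, 0.2963, 0.2791]
eef_rot: [0.607, 0.363, 0.607, -0.363]
ft_force: [-0.8, -0.6, 0.1]
opening: 0.0002
```

>>> jog_arm(
  targets=[
    [0,0,-0.1,14,-37,0,0],
    [0,0,-0.1,14,-37,0,0],
    [0,0,-0.1,14,-37,0,0],
    [0,0,-0.1,14,-37,0,0],
    [0,0,-0.1,14,-37,0,0],
    [0,0,-0.1,14,-37,0,0],
    [0,0,-0.1,14,-37,0,0],
    [0,0,-0.1,14,-37,0,0],
    [0,0,0,44,-8,-45,0],
    [0,0,0,44,-8,-45,0],
    [0,0,0,44,-8,-45,0],
    [0,0,0,43,-7,-45,0],
  ],
)

```text
t: 2.6
position: [0.618, -0.0295, 0.0996]
eef_rot: [-0.418, -0.57, -0.419, 0.57]
ft_force: [0.2, -0.3, -0.4]
opening: 0.0003
```

>>> jog_arm(
  targets=[
    [0,0,0,0,0,0,0],
    [0,0,0,0,0,0,0],
  ],
)

```text
t: 2.85
position: [0.6162, -0.029, 0.1013]
eef_rot: [-0.418, -0.57, -0.419, 0.57]
ft_force: [0.2, 0.6, 0.5]
opening: 0.0003
```

Run:
```python
from h import *
from cell import ctrl,snapshot
for n in("scene","top"):
    s=snapshot(n); pickle.dump(s,open(n+"1.pkl","wb"))
    print(n,proj(s,[[.6162,-.029,.1013],[.619,-.031,.05]]))
crop(load("scene1"),180,60,340,220,4,"pics/s1.png"); crop(load("top1"),150,120,350,270,4,"pics/t1.png")
```

```text
scene [[259.66128012 150.97786493]
 [262.86746774 164.91998572]]
top [[228.46834945 189.80099557]
 [233.18055173 193.37161886]]
```

View pics/s1.png

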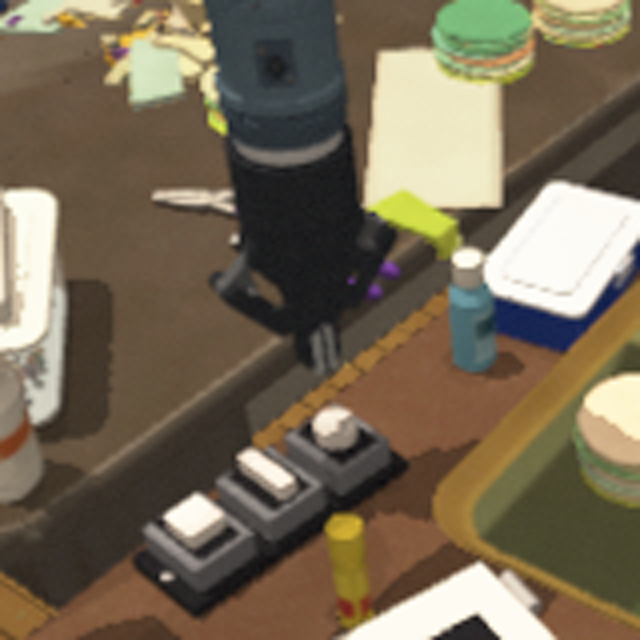

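View pics/t1.png

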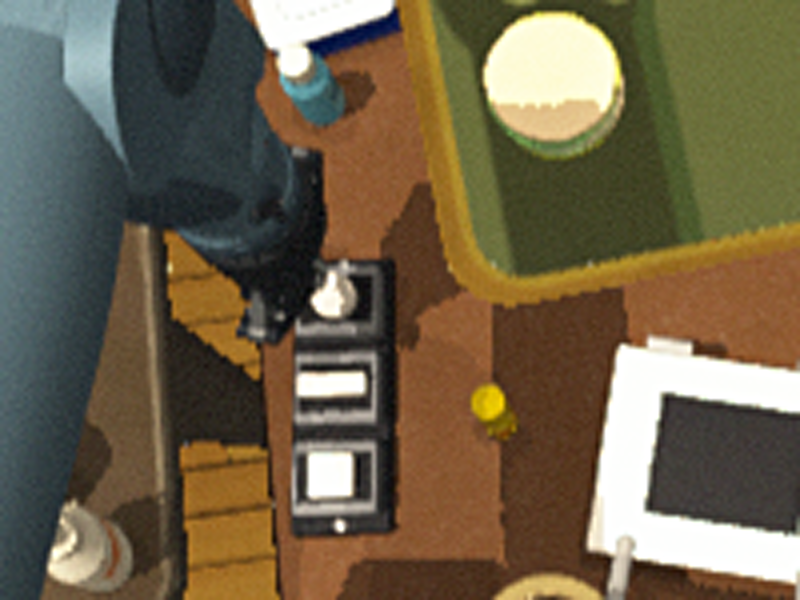

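>>> jog_arm(
  targets=[
    [0,0,0,2,-2,-15,0],
    [0,0,0,0,0,-15,0],
    [0,0,0,0,0,-14,0],
    [0,0,0,0,0,-4,0],
    [0,0,0,0,0,-3,0],
    [0,0,0,0,0,-3,0],
    [0,0,0,0,0,0,0],
  ],
)

```text
t: 3.82
position: [0.619, -0.0311, 0.0477]
eef_rot: [0.419, 0.57, 0.418, -0.57]
ft_force: [-1.5, 0.6, 2.7]
opening: 0.0003
```

>>> jog_arm(
  targets=[
    [0,0,0,0,0,-2,0],
    [0,0,0,0,0,0,0],
  ],
)

```text
t: 4.08
position: [0.6192, -0.0312, 0.0457]
eef_rot: [0.419, 0.57, 0.418, -0.57]
ft_force: [-1.6, 0.1, 3.7]
opening: -0.0001
```

>>> jog_arm(
  targets=[
    [0,0,0,0,0,-2,0],
    [0,0,0,0,0,0,0],
  ],
)

```text
t: 4.32
position: [0.6192, -0.0312, 0.044]
eef_rot: [0.419, 0.57, 0.418, -0.57]
ft_force: [-3.0, 1.4, 7.4]
opening: 0.0001
```

>>> jog_arm(
  targets=[
    [0,0,0,0,0,-1,0],
    [0,0,0,0,0,0,0],
  ],
)

```text
t: 4.58
position: [0.6193, -0.0312, 0.0439]
eef_rot: [0.419, 0.57, 0.418, -0.57]
ft_force: [-4.0, 1.4, 12.0]
opening: 0.0
```

>>> jog_arm(
  targets=[
    [0,0,0,0,0,10,0],
    [0,0,0,0,0,15,0],
    [0,0,0,0,0,15,0],
    [0,0,0,-30,3,0,0],
    [0,0,0,-31,3,0,0],
    [0,0,0,-31,3,0,0],
    [0,0,0,-31,4,0,0],
    [0,0,0,0,0,0,0],
    [0,0,0,0,0,0,0],
  ],
)

```text
t: 5.7
position: [0.4974, -0.0184, 0.0833]
eef_rot: [0.419, 0.571, 0.418, -0.569]
ft_force: [0.3, 0.2, 0.5]
opening: 0.0001
```

>>> jog_arm(
  targets=[
    [0,0,0,-1,0,-15,0],
    [0,0,0,0,0,-13,0],
    [0,0,0,0,0,-4,0],
    [0,0,0,0,0,-3,0],
    [0,0,0,0,0,-3,0],
    [0,0,0,0,0,-2,0],
    [0,0,0,0,0,0,0],
  ],
)

```text
t: 6.58
position: [0.4951, -0.0182, 0.0439]
eef_rot: [0.419, 0.57, 0.418, -0.57]
ft_force: [-6.1, 0.4, 14.2]
opening: -0.0
```

>>> jog_arm(
  targets=[
    [0,0,0,0,0,-1,0],
    [0,0,0,0,0,-1,0],
    [0,0,0,0,0,0,0],
  ],
)

```text
t: 6.95
position: [0.4952, -0.0182, 0.0436]
eef_rot: [0.419, 0.57, 0.418, -0.57]
ft_force: [-10.6, 1.1, 29.4]
opening: -0.0003
```

>>> jog_arm(
  targets=[
    [0,0,0,0,0,10,0],
    [0,0,0,0,0,15,0],
    [0,0,0,0,0,17,0],
    [0,0,0,30,-3,0,0],
    [0,0,0,32,-3,0,0],
    [0,0,0,0,0,0,0],
    [0,0,0,0,0,0,0],
  ],
)

```text
t: 7.82
position: [0.5564, -0.0241, 0.0823]
eef_rot: [-0.418, -0.57, -0.419, 0.57]
ft_force: [-0.3, 0.5, 0.3]
opening: -0.0004
```

>>> jog_arm(
  targets=[
    [0,0,0,1,0,-15,0],
    [0,0,0,0,0,-13,0],
    [0,0,0,0,0,-4,0],
    [0,0,0,0,0,-3,0],
    [0,0,0,0,0,-3,0],
    [0,0,0,0,0,-1,0],
    [0,0,0,0,0,0,0],
  ],
)

```text
t: 8.7
position: [0.5576, -0.0241, 0.044]
eef_rot: [-0.418, -0.57, -0.419, 0.57]
ft_force: [-3.8, 0.2, 7.6]
opening: 0.0002
```

>>> jog_arm(
  targets=[
    [0,0,0,0,0,-1,0],
    [0,0,0,0,0,0,0],
  ],
)

```text
t: 8.95
position: [0.5576, -0.0241, 0.0439]
eef_rot: [-0.419, -0.57, -0.419, 0.57]
ft_force: [-6.5, 1.2, 12.5]
opening: -0.0
```

>>> jog_arm(
  targets=[
    [0,0,0,0,0,20,0],
    [0,0,0,0,0,45,0],
    [0,0,0,0,0,45,0],
    [0,0,0,0,0,45,0],
    [0,0,0,-25,-28,10,0],
    [0,0,0,-25,-28,0,0],
    [0,0,0,-25,-28,0,0],
    [0,0,0,-25,-28,0,50],
    [0,0,0,-25,-28,0,50],
    [0,0,0,-25,-28,0,50],
    [0,0,0,-26,-29,0,50],
    [0,0,0,-26,-30,0,50],
  ],
)

```text
t: 10.45
position: [0.3557, -0.2526, 0.2078]
eef_rot: [0.419, 0.57, 0.418, -0.57]
ft_force: [-0.0, -0.2, -0.8]
opening: 0.05
```

>>> jog_arm(
  targets=[
    [0,0,0,0,0,0,50],
    [0,0,0,0,0,0,50],
  ],
)

```text
t: 10.7
position: [0.3565, -0.2512, 0.2076]
eef_rot: [0.419, 0.57, 0.418, -0.57]
ft_force: [-0.1, -0.3, 0.3]
opening: 0.05
```

Run:
```python
from h import *
from cell import ctrl,snapshot
o=ctrl.observe(); print(o["position"],o["eef_rot"],o["opening"],o["joints"],o["ft_force"])
for n in("scene","top"):
    s=snapshot(n); pickle.dump(s,open(n+"2.pkl","wb"))
    print(n,proj(s,[o["position"],[.3547,-.2517,.126]]))
crop(load("scene2"),180,130,370,300,4,"pics/s2.png"); crop(load("top2"),210,170,410,320,4,"pics/t2.png")
```

```text
[ 0.35648899 -0.25121569  0.20762736] [ 0.41876442  0.57028274  0.41812584 -0.56972339] 0.050043029235781016 [-7.59975948e-01  1.06925716e-01 -3.35003083e-01  1.12783892e+00
  6.19098049e-04  1.11510920e+00] [-0.13487884 -0.2901607   0.29445083]
scene [[246.58646912 225.77399013]
 [251.65226512 251.70471547]]
top [[327.5868721  275.90326138]
 [327.27706406 278.08136565]]
```

View pics/s2.png

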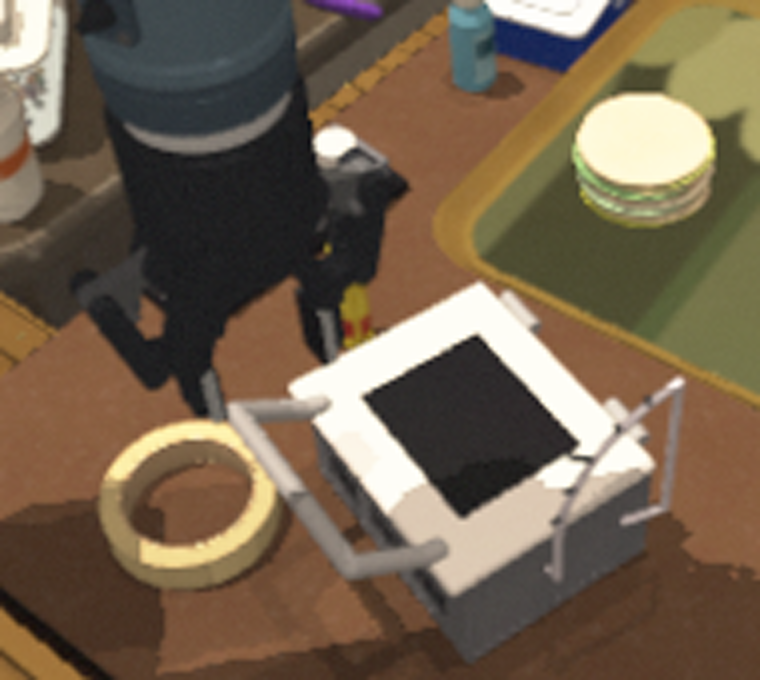

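View pics/t2.png

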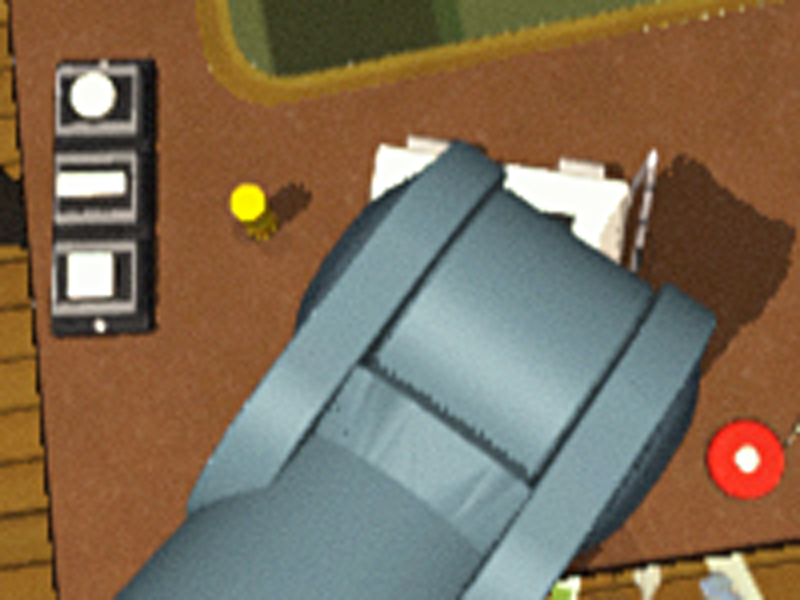

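>>> jog_arm(
  targets=[
    [0,0,0,-2,0,-20,50],
    [0,0,0,0,0,-20,50],
    [0,0,0,0,0,-20,50],
    [0,0,0,0,0,-15,50],
    [0,0,0,0,0,-10,50],
    [0,0,0,0,0,-8,50],
    [0,0,0,0,0,-7,50],
    [0,0,0,0,0,0,50],
    [0,0,0,0,0,0,50],
  ],
  newtons=30,
)

```text
t: 11.92
position: [0.3542, -0.2514, 0.1078]
eef_rot: [0.419, 0.57, 0.418, -0.57]
ft_force: [-0.1, 0.6, 0.5]
opening: 0.05
```

Run:
```python
from h import *
from cell import ctrl,snapshot
s=snapshot("scene"); pickle.dump(s,open("scene3.pkl","wb"))
crop(s,200,170,350,290,5,"pics/s3.png")
```

```text
(no output)
```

View pics/s3.png

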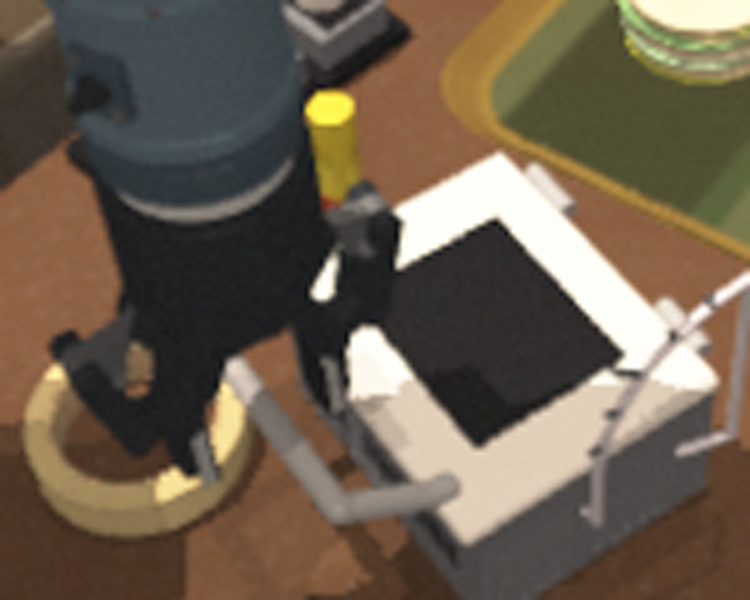

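>>> jog_arm(
  targets=[
    [0,0,0,0,0,0,30],
    [0,0,0,0,0,0,18],
    [0,0,0,0,0,0,8],
    [0,0,0,0,0,0,5],
    [0,0,0,0,0,0,5],
  ],
  newtons=30,
)

```text
t: 12.6
position: [0.3563, -0.2521, 0.1081]
eef_rot: [0.42, 0.571, 0.417, -0.569]
ft_force: [6.0, -0.6, -2.8]
opening: 0.011
```

```bash
python3 -c "
import numpy as np
r=np.hypot(178,35);a=np.arctan2(35,178)+np.radians(np.arange(0,45.1,2.5))
x=-r*np.cos(a);z=r*np.sin(a);d=np.c_[x*.955,-x*.295,z]
print(np.diff(d,axis=0).round(1).tolist());print(np.diff(d.round(0),axis=0).tolist());print(d-d[0])"
```

```text
[[1.6, -0.5, 7.7], [1.9, -0.6, 7.6], [2.3, -0.7, 7.6], [2.6, -0.8, 7.4], [2.9, -0.9, 7.3], [3.2, -1.0, 7.2], [3.5, -1.1, 7.0], [3.8, -1.2, 6.9], [4.0, -1.3, 6.7], [4.3, -1.3, 6.5], [4.6, -1.4, 6.3], [4.8, -1.5, 6.1], [5.1, -1.6, 5.8], [5.3, -1.6, 5.6], [5.6, -1.7, 5.4], [5.8, -1.8, 5.1], [6.0, -1.8, 4.8], [6.2, -1.9, 4.6]]
[[2.0, -1.0, 8.0], [2.0, -1.0, 7.0], [2.0, 0.0, 8.0], [2.0, -1.0, 7.0], [3.0, -1.0, 8.0], [3.0, -1.0, 7.0], [4.0, -1.0, 7.0], [4.0, -1.0, 7.0], [4.0, -1.0, 6.0], [4.0, -2.0, 7.0], [5.0, -1.0, 6.0], [4.0, -2.0, 6.0], [6.0, -1.0, 6.0], [5.0, -2.0, 6.0], [5.0, -2.0, 5.0], [6.0, -1.0, 5.0], [6.0, -2.0, 5.0], [6.0, -2.0, 5.0]]
[[  0.           0.           0.        ]
 [  1.61977084  -0.50034806   7.73093871]
 [  3.56004397  -1.09969945  15.38053664]
 [  5.81712599  -1.79691326  22.93423236]
 [  8.3867204   -2.59066232  30.37764698]
 [ 11.26393585  -3.47943568  37.69661153]
 [ 14.44329537  -4.4615415   44.87719395]
 [ 17.91874689  -5.5351103   51.90572559]
 [ 21.68367468  -6.69809846  58.76882724]
 [ 25.730912    -7.94829219  65.4534346 ]
 [ 30.05275468  -9.28331166  71.94682314]
 [ 34.64097587 -10.70061558  78.23663232]
 [ 39.48684161 -12.19750605  84.31088913]
 [ 44.58112754 -13.77113364  90.15803089]
 [ 49.91413638 -15.41850286  95.76692722]
 [ 55.47571645 -17.13647786 101.12690127]
 [ 61.25528097 -18.92178836 106.22775003]
 [ 67.24182821 -20.77103594 111.05976374]
 [ 73.42396243 -22.68070044 115.61374439]]
```

>>> jog_arm(
  targets=[
    [0,0,0,2,-1,0,5],
    [0,0,0,2,-1,8,5],
    [0,0,0,2,-1,7,5],
    [0,0,0,2,0,8,5],
    [0,0,0,2,-1,7,5],
    [0,0,0,3,-1,8,5],
    [0,0,0,3,-1,7,5],
    [0,0,0,4,-1,7,5],
    [0,0,0,4,-1,7,5],
    [0,0,0,4,-1,6,5],
    [0,0,0,0,0,0,5],
  ],
)

```text
t: 13.98
position: [0.3801, -0.2593, 0.1726]
eef_rot: [-0.417, -0.569, -0.42, 0.571]
ft_force: [-3.7, 5.7, -1.6]
opening: 0.0108
```

Run:
```python
from h import *
from cell import ctrl,snapshot
o=ctrl.observe(); print(o["position"],o["opening"],o["ft_force"])
s=snapshot("scene"); pickle.dump(s,open("scene4.pkl","wb"))
crop(s,200,120,360,280,4,"pics/s4.png")
```

```text
[ 0.38010598 -0.25926252  0.17256121] 0.010825307410995596 [-3.6610364   5.67145685 -1.59799354]
```

View pics/s4.png

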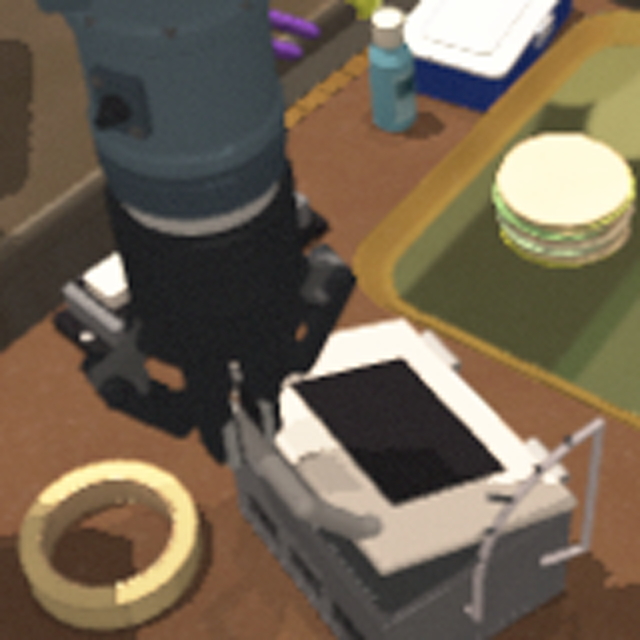

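>>> jog_arm(
  targets=[
    [0,0,0,4,-1,7,5],
    [0,0,0,4,-1,6,5],
    [0,0,0,4,-1,6,5],
    [0,0,0,5,-1,6,5],
    [0,0,0,5,-1,6,5],
    [0,0,0,5,-2,5,5],
    [0,0,0,6,-1,5,5],
    [0,0,0,0,0,0,5],
  ],
)

```text
t: 15.02
position: [0.4141, -0.2695, 0.215]
eef_rot: [-0.419, -0.569, -0.418, 0.572]
ft_force: [-9.5, 2.4, 3.6]
opening: 0.0107
```

```bash
cat > ang.py <<'E'
from h import *
from cell import ctrl
import sys
o=ctrl.observe(); p=o["position"]; print(p,o["opening"],o["ft_force"],abs(o["qvel"]).max())
d=p-np.array([.3563,-.2521,.1081]); bx=d[0]*.955-d[1]*.295; by=d[0]*.295+d[1]*.955
a0=np.arctan2(35,178)
print("bx",bx,"by",by,"dz",d[2]," angle z:",np.degrees(np.arcsin((.035+d[2])/.1814)-a0)," x:",np.degrees(np.arccos((.178-bx)/.1814)-a0)," atan:",np.degrees(np.arctan2(.035+d[2],.178-bx)-a0),"r",np.hypot(.035+d[2],.178-bx))
E
python3 ang.py
```

```text
[ 0.41405732 -0.26946216  0.21499049] 0.01070953661260003 [-9.49948623  2.44414808  3.62130638] 0.013684158314820942
bx 0.06028007535001895 by 0.0004575484553837293 dz 0.10689049365616152  angle z: 40.33804278626717  x: 38.413244111291654  atan: 39.19497964684799 r 0.18436619226307852
```

Run:
```python
from h import *
from cell import ctrl,snapshot
for n in("scene","top"):
    s=snapshot(n); pickle.dump(s,open(n+"5.pkl","wb"))
crop(load("scene5"),220,120,350,250,6,"pics/s5.png")
crop(load("scene0"),310,210,360,285,8,"pics/s0sc.png")
```

```text
(no output)
```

View pics/s5.png

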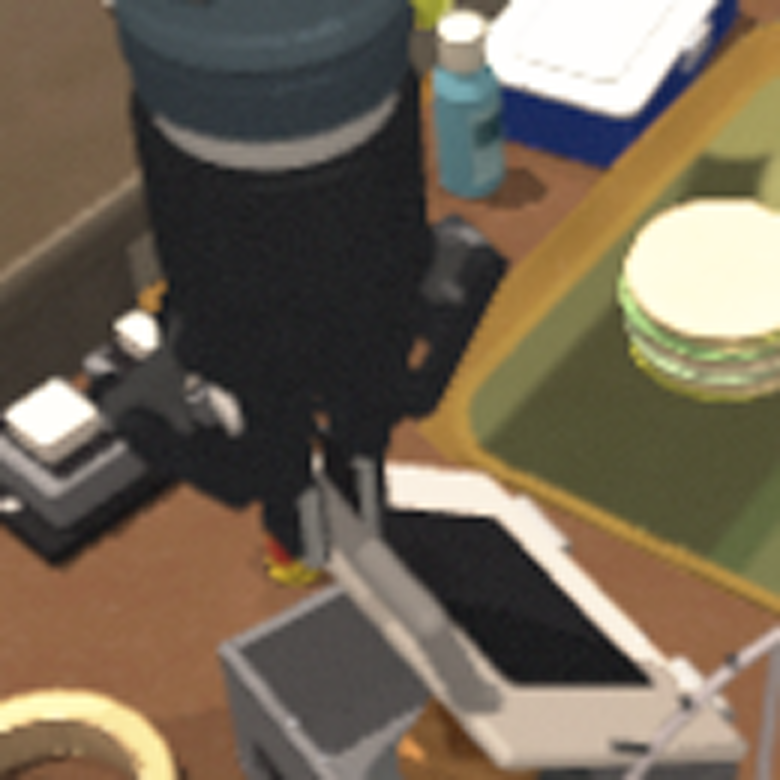

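View pics/s0sc.png

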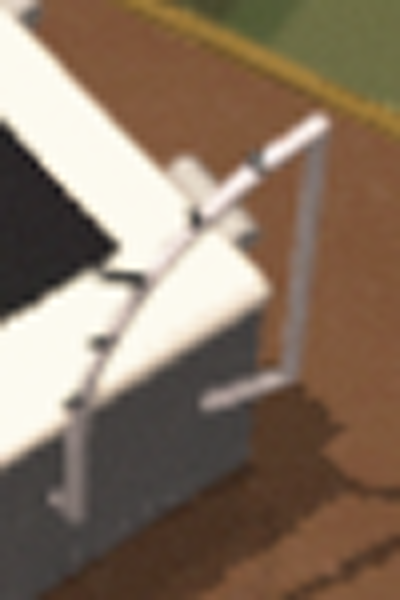

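Run:
```python
from h import *
s=load("scene5")
crop(s,285,215,350,265,12,"pics/s5b.png")
crop(load("scene0"),285,215,350,290,10,"pics/s0b.png")
```

```text
(no output)
```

View pics/s5b.png

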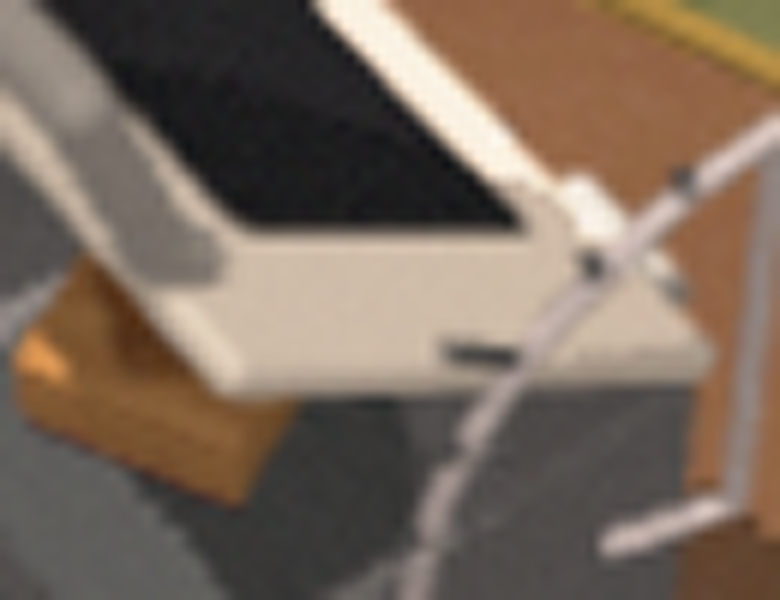

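View pics/s0b.png

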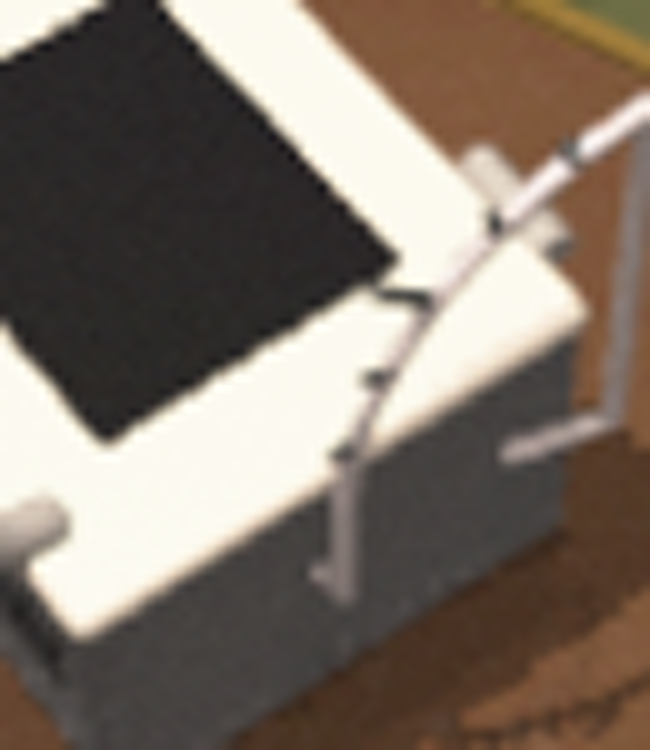

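```bash
cat > lid.py <<'E'
from h import *
H=np.array([.5266,-.3048,.091]); X=np.array([.955,-.295,0]);Y=np.array([.295,.955,0])
def plane(s,u,v,yb=-.083):
    K,R,t=cam(s);c=-R.T@t;d=R.T@np.linalg.solve(K,[u,v,1.])
    k=(yb-(c-H)@Y)/(d@Y); p=c+k*d-H; return np.array([p@X,p[2]])*1000
def show(s,f,b):
    f=plane(s,*f);b=plane(s,*b);print(f,b,"edge ang",np.degrees(np.arctan2(f[1]-b[1],b[0]-f[0])),"len",np.hypot(*(f-b)),"ang about hinge",np.degrees(np.arctan2(f[1],-f[0])))
if __name__=="__main__":
    show(load("scene0"),(285+(85+.5)/10-.5,215+62.5+.05-.5),(285+58.5-.45,215+31.8-.45))
    show(load("scene5"),(285+243/12-.46,215+377/12-.46),(285+698/12-.46,215+355/12-.46))
E
python3 lid.py
```

```text
[-136.58125158    7.73221121] [-8.57172619  6.46889389] edge ang 0.5654298057260384 len 128.01575903911538 ang about hinge 3.2402008201298007
[-106.37917804   89.12389086] [-10.246419    15.96466799] edge ang 37.27196259349029 len 120.80471535463332 ang about hinge 39.95609014426778
```

Run:
```python
from lid import *
s=load("scene0")
for yb in(-.09,-.095,-.1,-.105):
    print(yb)
    for u,v in [(343,452),(378,378),(432,299),(495,224),(570,152)]:
        p=plane(s,285+u/10-.45,215+v/10-.45,yb); print(p.round(1),np.hypot(*p).round(1),np.degrees(np.arctan2(p[1],-p[0])).round(1))
```

```text
-0.09
[-78.2  26.1] 82.4 18.5
[-69.9  45.1] 83.1 32.8
[-57.   61.3] 83.7 47.0
[-42.1  73.9] 85.1 60.4
[-24.   83.1] 86.5 73.9
-0.095
[-82.   35.8] 89.5 23.6
[-73.8  54.5] 91.7 36.4
[-61.2  70.4] 93.3 49.0
[-46.5  82.9] 95.0 60.7
[-28.7  91.9] 96.3 72.7
-0.1
[-85.9  45.5] 97.1 27.9
[-77.8  63.8] 100.6 39.4
[-65.4  79.5] 102.9 50.6
[-50.9  91.8] 104.9 61.0
[-33.4 100.7] 106.0 71.7
-0.105
[-89.7  55.1] 105.3 31.6
[-81.7  73.2] 109.7 41.8
[-69.5  88.6] 112.6 51.9
[-55.3 100.7] 114.9 61.2
[-38.  109.4] 115.8 70.8
```

Run:
```python
import lid
from lid import *
a=load("scene0");b=load("scene5")
for yb in(-.079,-.081,-.083):
    f0=plane(a,285+8.55-.5,215+62.5-.45,yb); f1=plane(b,285+243/12-.46,215+377/12-.46,yb)
    r=[np.degrees(np.arctan2(f[1],-f[0])) for f in(f0,f1)]
    print(yb,f0.round(1),f1.round(1),np.hypot(*f0),np.hypot(*f1),r,r[1]-r[0])
# tick plane
for u,v in [(343,452),(378,378),(432,299),(495,224),(570,152)]:
    p=plane(a,285+u/10-.45,215+v/10-.45,-.0855); print(p.round(1),np.hypot(*p).round(1),np.degrees(np.arctan2(p[1],-p[0])).round(1))
```

```text
-0.079 [-1.343e+02 -1.000e-01] [-103.7   82.3] 134.29665729007996 132.4280846587902 [np.float64(-0.024527841744095776), np.float64(38.44060031995632)] 38.46512816170041
-0.081 [-135.4    3.8] [-105.1   85.7] 135.49329888945002 135.5916660438994 [np.float64(1.6229137195615597), np.float64(39.216090411989775)] 37.593176692428216
-0.083 [-136.6    7.7] [-106.4   89.1] 136.79994654462078 138.77895173233935 [np.float64(3.2402008201298007), np.float64(39.95609014426778)] 36.71588932413798
[-74.7  17.4] 76.7 13.1
[-66.3  36.7] 75.8 28.9
[-53.3  53.1] 75.2 44.9
[-38.1  65.9] 76.1 60.0
[-19.8  75.2] 77.8 75.3
```

>>> jog_arm(
  targets=[
    [0,0,0,3,-1,3,5],
    [0,0,0,3,-1,3,5],
    [0,0,0,3,-1,3,5],
    [0,0,0,3,-1,2,5],
    [0,0,0,2,-1,2,5],
    [0,0,0,0,0,0,5],
    [0,0,0,0,0,0,5],
  ],
)

```text
t: 16.0
position: [0.4286, -0.2738, 0.2272]
eef_rot: [-0.419, -0.569, -0.418, 0.571]
ft_force: [-5.5, 1.6, -0.4]
opening: 0.0105
```

```bash
python3 ang.py
python3 - <<'E'
from h import *
from cell import snapshot
for n in("scene","top"):
    s=snapshot(n); pickle.dump(s,open(n+"6.pkl","wb"))
crop(load("scene6"),285,205,350,265,12,"pics/s6b.png")
crop(load("top6"),240,190,400,310,5,"pics/t6.png")
E
```

```text
[ 0.42855941 -0.27384212  0.22718934] 0.010484250381772212 [-5.49543388  1.58267717 -0.36218065] 0.0029405185509183947
bx 0.07542165936692159 by 0.0005528022369998171 dz 0.11908933917973241  angle z: 47.0272564544266  x: 44.440158140903776  atan: 45.22390965091762 r 0.18511034659327522
```

View pics/s6b.png

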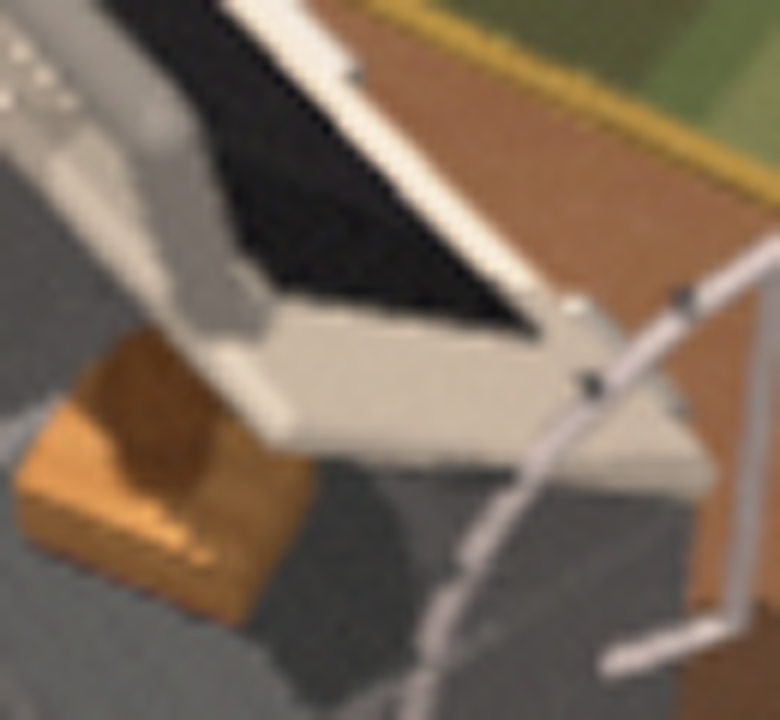

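View pics/t6.png

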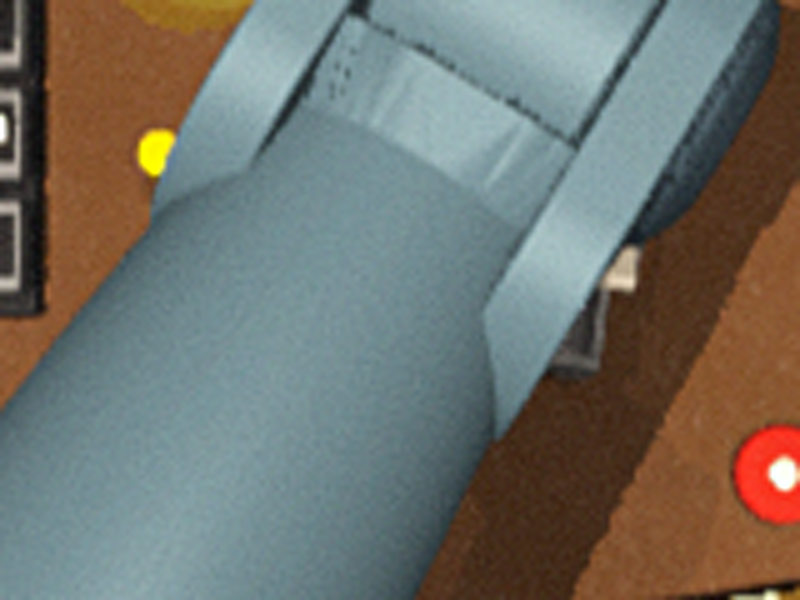

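```bash
python3 - <<'E'
from lid import *
a=load("scene0");b=load("scene6")
for yb in(-.079,-.080,-.081,-.083):
    f0=plane(a,285+8.55-.5,215+62.5-.45,yb); f1=plane(b,285+296/12-.46,205+440/12-.46,yb)
    r=[np.degrees(np.arctan2(f[1],-f[0])) for f in(f0,f1)]
    print(yb,f0.round(1),f1.round(1),np.hypot(*f0),np.hypot(*f1),r,r[1]-r[0])
# bottom edge of the lid now, two points, and tick at yb -.0815/-.0855
for yb in (-.081,):
  P=[plane(b,285+u/12-.46,205+v/12-.46,yb) for u,v in[(310,458),(500,475),(690,497)]]
  print(P,[np.hypot(*p) for p in P],"edge",np.degrees(np.arctan2(P[0][1]-P[2][1],P[2][0]-P[0][0])))
E
python3 - <<'E'
import sys; sys.path.insert(0,'.')
import os; os.chdir('.')
from h import *
# dark-on-dark: enhance to find tick
s=load("scene6"); im=cv2.cvtColor(s["color"],cv2.COLOR_RGB2BGR)[232:256,312:345]
im=cv2.resize(im,None,fx=22,fy=22,interpolation=cv2.INTER_CUBIC); cv2.imwrite("pics/s6t.png",np.clip(im.astype(float)*1.8,0,255).astype(np.uint8))
E
```

```text
-0.079 [-1.343e+02 -1.000e-01] [-93.5  89.2] 134.29665729007996 129.17255933435027 [np.float64(-0.024527841744095776), np.float64(43.64791885493429)] 43.672446696678385
-0.08 [-134.9    1.9] [-94.2  90.8] 134.8810380330254 130.8351715672834 [np.float64(0.8028467682849056), np.float64(43.96954905946457)] 43.16670229117966
-0.081 [-135.4    3.8] [-94.9  92.5] 135.49329888945002 132.50180306687156 [np.float64(1.6229137195615597), np.float64(44.283097893440235)] 42.660184173878676
-0.083 [-136.6    7.7] [-96.2  95.9] 136.79994654462078 135.8465317866704 [np.float64(3.2402008201298007), np.float64(44.887070183926575)] 41.646869363796775
[array([-92.2318158 ,  85.61177767]), array([-53.58929739,  49.30371635]), array([-9.73085516,  6.58046769])] [np.float64(125.84150476272447), np.float64(72.8194290016173), np.float64(11.747003752640344)] edge 43.76949804493502
```

View pics/s6t.png

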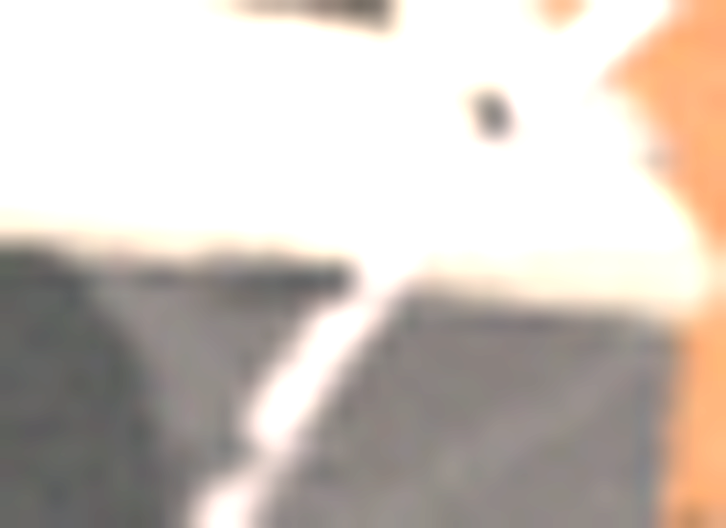

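>>> jog_arm(
  targets=[
    [0,0,0,1,0,1,5],
    [0,0,0,0,0,0,5],
    [0,0,0,0,0,0,5],
    [0,0,0,0,0,0,5],
  ],
)

```text
t: 16.6
position: [0.4298, -0.2742, 0.2282]
eef_rot: [-0.419, -0.569, -0.418, 0.571]
ft_force: [-5.3, 1.1, -0.3]
opening: 0.0102
```

```bash
python3 ang.py
python3 - <<'E'
from h import *
from cell import snapshot
s=snapshot("scene"); pickle.dump(s,open("scene7.pkl","wb"))
crop(s,170,110,370,290,4,"pics/s7.png")
E
python3 ang.py
```

```text
[ 0.42977132 -0.27415422  0.22818323] 0.01019569655465776 [-5.34768057  1.0921264  -0.30104582] 0.0019937178262576976
bx 0.07667110250852446 by 0.0006122619478325132 dz 0.12008322634838925  angle z: 47.62723843255536  x: 44.91729248921477  atan: 45.71593296647419 r 0.18525213240733207
[ 0.42979044 -0.27418565  0.22820571] 0.010686198065947599 [-6.07261235 -0.35188692 -0.68251862] 0.0017161010897257065
bx 0.07669863359967775 by 0.0005878812843144593 dz 0.12010570829069539  angle z: 47.64092970953878  x: 44.92777574781136  atan: 45.72686434368124 r 0.1852558975550593
```

View pics/s7.png

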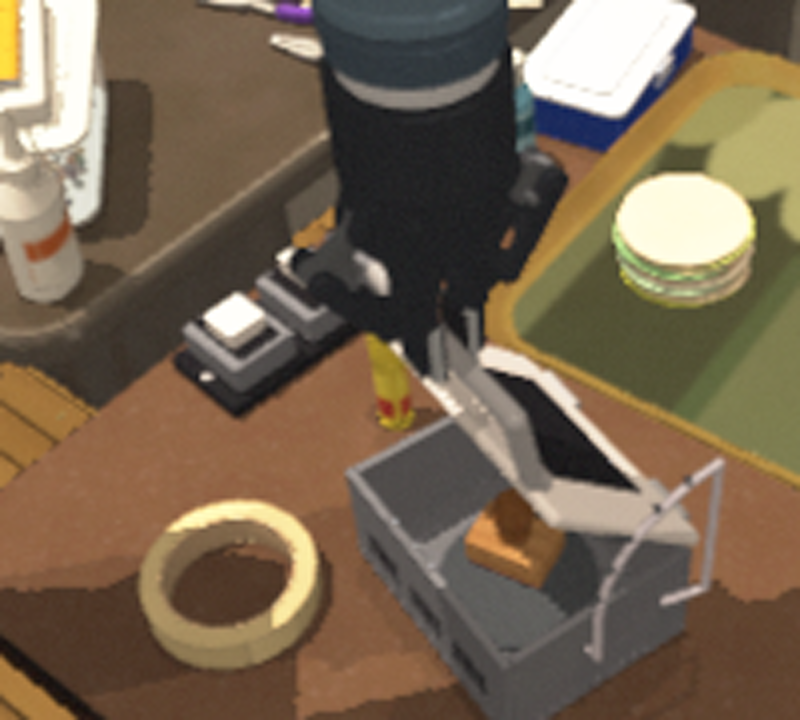

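```bash
python3 -c "
from cell import job_done; print(job_done())"
```

```text
the job is handed in; nothing more can be done
None
```

I pressed the three keys fully down in the order round, square, long narrow, with the lid still shut. Then I raised the lid by its bar to about 45° and handed the job in at about 16.7 s, still gripping the bar.

- **Keys:** each one stopped at a tip height of about 44 mm, which is the full 6 mm of travel. The force at the stop was 12 N on the round key, 29 N on the square and 12.5 N on the long narrow one.
- **Lid angle:** the checks disagree slightly.
  - The bar's horizontal travel gives 44.9°.
  - The travel in both axes gives 45.7°.
  - Height alone gives 47.6°. I put less trust in this one: the bar seems to have slid 2–3 mm in the pads.
  - A camera measurement just before the last half-degree nudge read about 42.7–43.8°, with the 45° tick at the lid's lower edge.
- **Hold:** the arm was at rest, the grip was set to 30 N with the fingers about 10.5 mm apart on the 12 mm bar, and the wrist force was about 6 N.
- **Other things on the table:** the last picture shows the masking tape and glue stick standing as before, and I saw nothing disturbed. The tape measure was outside that picture, and the paint bottle was mostly hidden behind the arm.

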